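# Flip the cooling-tray marker of the finished tumbler

### The job

The glass tumbler has cooled: flip the paddle of the marker in front of its tray half a turn over its pivot: push its thumb tab over to raise the plate, then push the plate on over and press it down flat on the other side so that it shows its ring face. Leave the marker's stand where it is on the bench, without lifting, tipping or dragging it, leave the other two markers showing their bar faces, and do not disturb the glass or anything else on the bench.

Things in the scene. Friction and masses are not known exactly. Their poses are not given: they have to be found in the camera images.
- stand_tumbler: loose grey marker stand on the robot side of the tray with the glass tumbler, about 0.95 kg. Base 64 (own x) x 150 (own y) x 12 mm; origin: centre of its underside, z up. Cheeks at x = +-37 mm (24 mm along y, 60 mm high) carry the hinge: its axis is parallel to x, 55 mm above the origin. Rubber rests, 53.5 mm high, at y = +-42 mm.
- flag_tumbler (a joint): hinge of the paddle on stand_tumbler, rad: 0 = flat on the stand's +y side, bar face up; grows as the free end rises; pi/2 = upright; pi = flat on the -y side, ring face up (stop). A little stiff (0.022 N m): the paddle stays at any angle it is left at, a few newtons move it.
- tab_tumbler (a point): middle of the free edge of the thumb tab of the paddle on stand_tumbler, 38 mm from the hinge axis; its z points along the tab, its y along the plate. The paddle: aluminium plate 60 mm wide, 72 mm long from the hinge, 3 mm thick, 45 g, and at the hinge a tab 50 mm wide, 38 mm high, 3 mm thick, square to the plate on its bar face (joint 0: up; pi/2: level towards the stand's -y; pi: down).
- stand_dome: loose grey marker stand on the robot side of the tray with the solid glass dome paperweight, about 0.95 kg. Base 64 (own x) x 150 (own y) x 12 mm; origin: centre of its underside, z up. Cheeks at x = +-37 mm (24 mm along y, 60 mm high) carry the hinge: its axis is parallel to x, 55 mm above the origin. Rubber rests, 53.5 mm high, at y = +-42 mm.
- flag_dome (a joint): hinge of the paddle on stand_dome, rad: 0 = flat on the stand's +y side, bar face up; grows as the free end rises; pi/2 = upright; pi = flat on the -y side, ring face up (stop). A little stiff (0.022 N m): the paddle stays at any angle it is left at, a few newtons move it.
- tab_dome (a point): middle of the free edge of the thumb tab of the paddle on stand_dome, 38 mm from the hinge axis; its z points along the tab, its y along the plate. The paddle: aluminium plate 60 mm wide, 72 mm long from the hinge, 3 mm thick, 45 g, and at the hinge a tab 50 mm wide, 38 mm high, 3 mm thick, square to the plate on its bar face (joint 0: up; pi/2: level towards the stand's -y; pi: down).
- stand_dish: loose grey marker stand on the robot side of the tray with the shallow glass dish, about 0.95 kg. Base 64 (own x) x 150 (own y) x 12 mm; origin: centre of its underside, z up. Cheeks at x = +-37 mm (24 mm along y, 60 mm high) carry the hinge: its axis is parallel to x, 55 mm above the origin. Rubber rests, 53.5 mm high, at y = +-42 mm.
- flag_dish (a joint): hinge of the paddle on stand_dish, rad: 0 = flat on the stand's +y side, bar face up; grows as the free end rises; pi/2 = upright; pi = flat on the -y side, ring face up (stop). A little stiff (0.022 N m): the paddle stays at any angle it is left at, a few newtons move it.
- tab_dish (a point): middle of the free edge of the thumb tab of the paddle on stand_dish, 38 mm from the hinge axis; its z points along the tab, its y along the plate. The paddle: aluminium plate 60 mm wide, 72 mm long from the hinge, 3 mm thick, 45 g, and at the hinge a tab 50 mm wide, 38 mm high, 3 mm thick, square to the plate on its bar face (joint 0: up; pi/2: level towards the stand's -y; pi: down).
- tumbler_mid (a point): centre (half-way up) of the green glass tumbler, an open straight cup, 74 mm across, 85 mm high, standing in one of the three steel trays (150 x 150 x 22 mm); the tray's centre is about 150 mm behind its marker stand
- dome_mid (a point): centre of the solid green glass dome, 84 mm across, 52 mm high, in another tray
- dish_mid (a point): centre of the shallow green glass dish, 100 mm across, 35 mm high, in another tray
- tin: small steel tin, 42 mm across, 55 mm high, between two trays
- puck: dark wooden plug, 40 mm across, 42 mm high, between two trays
- tongs: steel hand tongs lying on the bench at the robot's left, 180 mm long, 12 mm high
- pick: steel pick with a wooden handle, 130 mm long, 12 mm thick, lying on the bench between the robot and the markers
- woodpaddle: wooden paddle lying on the bench at the robot's right, 210 mm long, 12 mm high
Mind the look-alikes: they are no part of the job. Leave any brown or purple look-alike of the stand_tumbler alone. Leave any turquoise look-alike of the stand_dome alone.

How it is judged:
By the outcome, as a careful person would: the job done as asked, in the order asked, and still so for the second after the job is handed in, with the robot touching nothing.
It also fails if it takes over 51 s, if anything falls off the work surface, if the arm or the gripper's body presses on something with over 40 N, if the wrist force passes 120 N, or if a joint passes its speed limit or range.

### The arm

A 6-joint arm with a two-finger parallel gripper is mounted at the origin on the work surface. World frame = base frame: x ahead of the robot, y to its left, z up, the work surface at z = 0. Lengths are in m, angles in rad, forces in N, time in s.
With the tool pointing down it reaches from about 0.25 to 0.725 m from the base axis. Payload 4 kg.
Tool frame: the origin (TCP) lies midway between the tips of the shut fingers; the grasp point (between the pads) lies 19 mm behind it; y points along the fingers, z is the direction in which the jaws open and shut, and the axes are right-handed (so a half turn about y gives the same grasp; the last joint's range is limited). The gripper opens to 85 mm and grips with 20 to 120 N. Pads are 22 mm wide; open, the fingers measure 114 mm over their backs; the gripper's body (76 mm by 85 mm) begins 54 mm behind the grasp point. The pads swing forward as they close: fully open they stand 13 mm farther back than shut.
Start: joints at [1.291, 0.241, 0.005, 1.335, 0, 1.571], TCP at [0.138, 0.481, 0.231] pointing down, gripper open.
Joint ranges: [-2.72, 2.72], [-1.05, 1.87], [-1.09, 1.28], [-1.99, 2.15], [-1.42, 1.44], [-3.14, 3.14]. Speed limits (rad/s): [2.79, 2.79, 3.14, 3.14, 3.14, 3.14].

### API

Orientations are given as a unit quaternion [x, y, z, w].
In Python, from workcell import bot gives the robot as it stands. The module is installed in compiled form; this text tells all that it offers.
- The arm moves only by the shell command python3 -m handwheel 'ROWS' [OPENING]. ROWS is JSON, a list of rows, each a list of 6 numbers: the shift along the tool's x, y, z in units of 25 mm (1.0 is 25 mm), then the turn, a rotation vector about the tool's x, y, z in units of 10 degrees (1.0 is 10 degrees). A call has exactly 5 rows; each row is the pose to reach, as a shift and turn from the pose commanded when the call began, along the tool's axes at that moment; what a row does not reach only later rows make up. A row lasts 1/8 s, in which the tool goes at most 62.5 mm and 10.7 degrees, less where a joint would pass 70% of its speed; a pose out of reach is approached as far as the arm can. A call with a gripper value outside its range is refused whole. OPENING is the gripper command: -1 is shut, 1 is fully open, values between are in proportion, set as the call begins (- or left out, the last holds). The fingers move at their own pace and stop on an object; the grip force is fixed at half the most. Time passes only in rows, so rows that repeat a pose let the fingers close, or fill a call up. It gives the time, the measured TCP pose, the force and the opening at its end, in the units of the state.
- bot.get_obs(): the state, without advancing time (a new reading comes with each control period).
- bot.camera(name): name is "scene" or "top" or "wrist"; returns a dict with "color" (384x512x3 uint8, red, green, blue), "fx", "fy", "cx", "cy" (pixels), "rvec" (rotation vector, rad) and "tvec" (3), from world to camera coordinates, as OpenCV has them. Camera axes: x right, y down, z forward; pixel columns grow to the right and rows downward; lengths in m; the calibration is good to about 2 mm. The wrist camera is an equidistant fisheye: a pixel r from the principal point sees the ray r / f radians off the axis. A picture is of the moment at which its call begins. There is no depth.
- bot.job_done(): hands the job in, once; it reports no verdict.
The state is a dict: "clock": time; "joint_pos": joint angles; "joint_vel": joint speeds; "tau": joint torques, N m; "eef_pos": TCP position; "tool_rot": TCP orientation; "ft_force": force on the tool from outside, world axes, zero at the start; "ft_torque": the same for the moment, N m; "grip_width": finger opening in m.
Only numpy, scipy, OpenCV 4.12 (cv2) and the standard library are available. Lean on these libraries where they do the work, as an engineer would, in place of code of your own. Each camera call takes 0.05 s, during which the arm holds its last target.

## Working session

There is one attempt and no reset: what is moved stays moved. The work goes in short steps, Python scripts to look and compute and a shell command to move; the robot and the scene stay as the last step left them, time stands still between calls to the robot, and variables do not carry over. Pictures are saved under pics/ and viewed, and the job is handed in when it is done.

```bash
mkdir -p pics; python3 - <<'E'
from workcell import bot
import cv2
print(bot.get_obs())
for n in ["scene","top","wrist"]:
    c=bot.camera(n); cv2.imwrite(f"pics/{n}0.png",c["color"][:,:,::-1])
    print(n,{k:v for k,v in c.items() if k!="color"})
E
```

```text
{'clock': 0.0, 'joint_pos': array([1.29098653e+00, 2.41439466e-01, 3.73149511e-03, 1.33516688e+00,
       2.31552199e-05, 1.57082900e+00]), 'joint_vel': array([ 0.00058693,  0.00187412, -0.0014889 ,  0.00027109, -0.00035955,
       -0.00057021]), 'tau': array([ 8.57409432e-04, -3.72317147e+01,  2.52408671e+01,  1.69531902e-02,
        1.59852102e-04, -2.33382620e-07]), 'eef_pos': array([0.13790961, 0.47996413, 0.23040248]), 'tool_rot': array([ 0.70092239, -0.09872726,  0.09850611, -0.69946929]), 'ft_force': array([-0.06982031, -0.21796078, -0.73068056]), 'ft_torque': array([-0.0589774 , -0.03242818, -0.02950994]), 'grip_width': 0.08531247168655824}
scene {'fx': 404.649947249398, 'fy': 404.649947249398, 'cx': 263.14529639657127, 'cy': 191.511171874355, 'rvec': array([ 0.97350521,  2.35912202, -1.16026655]), 'tvec': array([ 0.35191609, -0.13400799,  1.4519593 ])}
top {'fx': 456.3360215438411, 'fy': 456.3360215438411, 'cx': 255.7631395356719, 'cy': 192.7509699551049, 'rvec': array([ 2.14390383, -2.09177311,  0.201251  ]), 'tvec': array([-0.02224065,  0.52577164,  1.31723147])}
wrist {'fx': 297.3186396354542, 'fy': 297.3186396354542, 'cx': 261.83060613478625, 'cy': 193.12913086460364, 'rvec': array([-2.31861712, -1.74606859, -0.24726219]), 'tvec': array([-0.49780843, -0.03746004,  0.3792259 ])}
```

View pics/scene0.png

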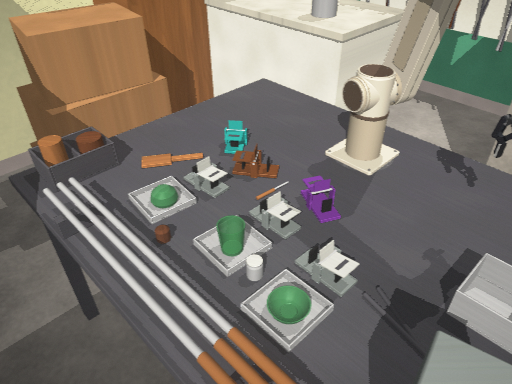

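View pics/top0.png

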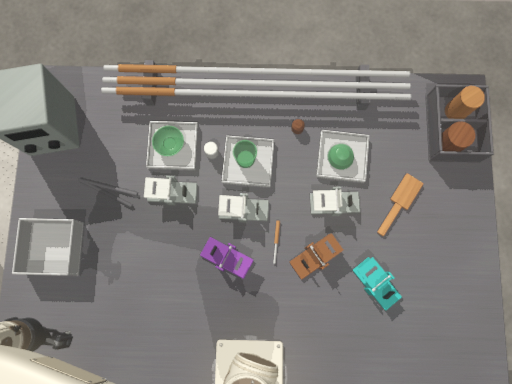

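View pics/wrist0.png

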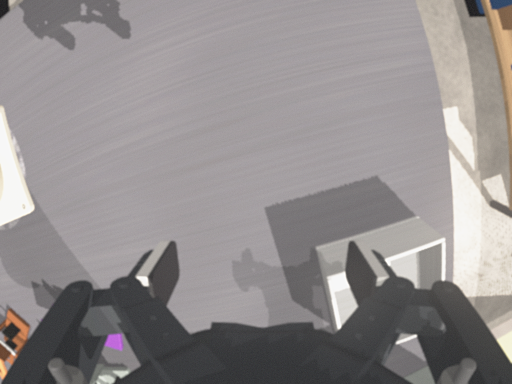

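The tumbler is in the middle tray (top view about (245,153)), and its grey stand is at about (243,207). I'll zoom in on it.

```bash
python3 - <<'E'
import cv2
a=cv2.imread("pics/top0.png")[180:235,205:285]
b=cv2.imread("pics/scene0.png")[180:245,240:310]
cv2.imwrite("pics/z1.png",cv2.resize(a,None,fx=9,fy=9,interpolation=cv2.INTER_CUBIC))
cv2.imwrite("pics/z2.png",cv2.resize(b,None,fx=9,fy=9,interpolation=cv2.INTER_CUBIC))
E
```

```text
(no output)
```

View pics/z1.png

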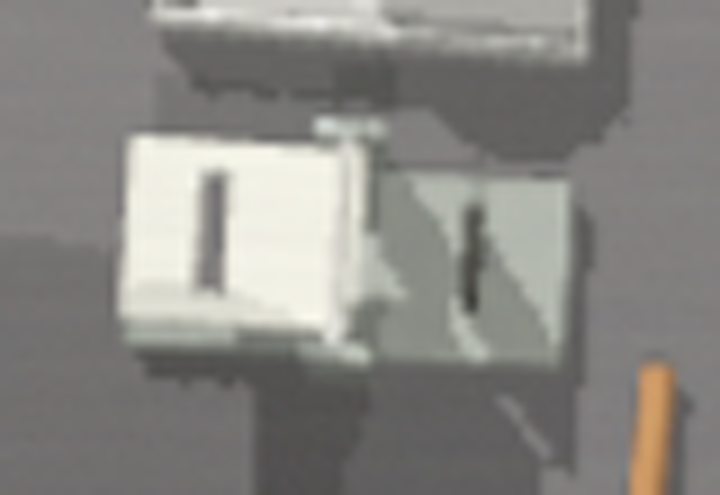

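View pics/z2.png

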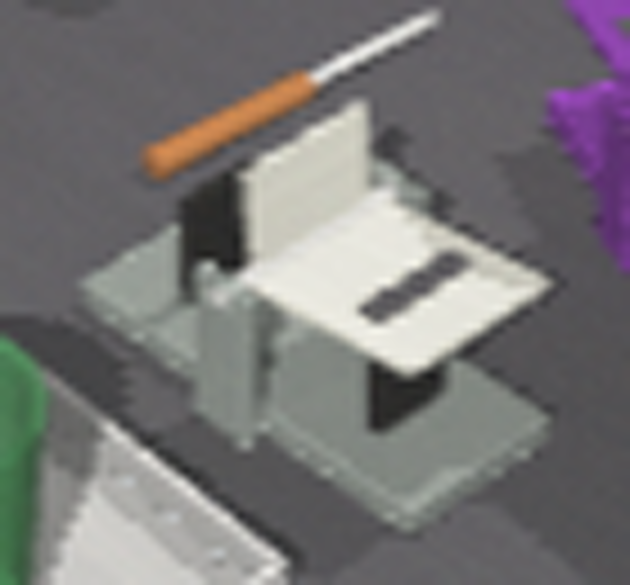

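The plate is on the +y (left) side, bar up, with the tab standing up in the middle. In the crop: plate free corners at (130,137) and (122,318), cheek tops at (350,128) and (338,352), base corners at (572,178) and (565,365). I'll cast rays through these.

```bash
cat > h.py <<'E'
import numpy as np, cv2
from workcell import bot
CAL={"top":(456.3360215438411,255.7631395356719,192.7509699551049,[2.14390383,-2.09177311,0.201251],[-0.02224065,0.52577164,1.31723147]),
"scene":(404.649947249398,263.14529639657127,191.511171874355,[0.97350521,2.35912202,-1.16026655],[0.35191609,-0.13400799,1.4519593])}
def ray(n,u,v,z):
    f,cx,cy,r,t=CAL[n]; R=cv2.Rodrigues(np.array(r))[0]; t=np.array(t)
    o=-R.T@t; d=R.T@np.array([(u-cx)/f,(v-cy)/f,1]); return o+d*(z-o[2])/d[2]
def proj(n,P):
    f,cx,cy,r,t=CAL[n]; K=np.array([[f,0,cx],[0,f,cy],[0,0,1]])
    return cv2.projectPoints(np.float64(P).reshape(-1,3),np.array(r),np.array(t),K,None)[0].reshape(-1,2)
E
python3 - <<'E'
from h import *
for nm,u,v,z in [("freeA",130,137,.0565),("freeB",122,318,.0565),("chA",350,128,.06),("chB",338,352,.06),("baseA",572,178,.012),("baseB",565,365,.012)]:
    print(nm,ray("top",205+(u+.5)/9-.5,180+(v+.5)/9-.5,z).round(4))
for nm,u,v,z in [("free1",410,375,.0565),("free2",552,285,.0565),("base1",408,525,.012),("base2",550,420,.012),("base3",80,285,.012),("tabtop1",250,180,.093),("tabtop2",365,105,.093)]:
    print(nm,ray("scene",240+(u+.5)/9-.5,180+(v+.5)/9-.5,z).round(4))
E
```

```text
freeA [0.5162 0.1002 0.0565]
freeB [0.4556 0.1004 0.0565]
chA [0.5204 0.0272 0.06  ]
chB [0.4457 0.0289 0.06  ]
baseA [ 0.5141 -0.0475  0.012 ]
baseB [ 0.4497 -0.0464  0.012 ]
free1 [0.5061 0.0932 0.0565]
free2 [0.445  0.0959 0.0565]
base1 [0.5185 0.1058 0.012 ]
base2 [0.453  0.1054 0.012 ]
base3 [ 0.5123 -0.0449  0.012 ]
tabtop1 [0.5065 0.0263 0.093 ]
tabtop2 [0.4549 0.0254 0.093 ]
```

```bash
cat >> h.py <<'E'
from scipy.spatial.transform import Rotation as Ro
def plan(p,yaw_x,o=None):
    """rows-units delta to reach TCP p; tool y down, tool x along world angle yaw_x"""
    o=o or bot.get_obs(); R=Ro.from_quat(o["tool_rot"]).as_matrix()
    x=np.array([np.cos(yaw_x),np.sin(yaw_x),0]); y=np.array([0,0,-1.]); G=np.c_[x,y,np.cross(x,y)]
    print("pos",o["eef_pos"].round(4),"F",o["ft_force"].round(2),"t",o["clock"],"w",round(o["grip_width"],3))
    print("d",(R.T@(np.array(p)-o["eef_pos"])/.025).round(2),"rot",np.degrees(Ro.from_matrix(R.T@G).as_rotvec()/10).round(2))
E
python3 - <<'E'
from h import *
o=bot.get_obs(); print(Ro.from_quat(o["tool_rot"]).as_matrix().round(3))
for y in (np.pi/2,-np.pi/2): plan([.484,.075,.2],y-0.02)
E
```

```text
[[ 0.961 -0.     0.276]
 [-0.276 -0.002  0.961]
 [ 0.    -1.    -0.002]]
pos [0.138  0.4801 0.2306] F [-0.72 -0.26  0.88] t 0.15 w 0.085
d [ 17.78   1.24 -11.75] rot [ 1.000e-02 -1.049e+01 -1.000e-02]
pos [0.138  0.4801 0.2306] F [-0.72 -0.26  0.88] t 0.15 w 0.085
d [ 17.78   1.24 -11.75] rot [0.01 7.51 0.01]
```

```bash
python3 -m handwheel '[[1.2,0,-0.8,0,0.5,0],[3.2,0,-2.1,0,1.4,0],[5.2,0,-3.4,0,2.3,0],[7.2,0,-4.7,0,3.2,0],[9.0,0,-6.0,0,4.0,0]]' -1; python3 - <<'E'
from h import *
plan([.484,.085,.16],-np.pi/2-.02)
E
```

```text
clock: 0.78
eef_pos: [0.3138, 0.2726, 0.2312]
tool_rot: [-0.623, 0.334, -0.334, 0.623]
ft_force: [0.6, 1.3, -0.3]
grip_width: 0.0003
pos [0.3138 0.2726 0.2312] F [ 0.64  1.26 -0.31] t 0.775 w 0.0
d [10.02  2.85  1.5 ] rot [-0.    3.48  0.  ]
```

```bash
python3 -m handwheel '[[2.2,0,0.3,0,0.8,0],[4.4,0.5,0.7,0,1.6,0],[6.6,1.2,1.0,0,2.4,0],[8.6,2.0,1.3,0,3.0,0],[10.0,2.8,1.5,0,3.5,0]]'; python3 -m handwheel '[[0,0,0,0,0,0],[0,0,0,0,0,0],[0,0,0,0,0,0],[0,0,0,0,0,0],[0,0,0,0,0,0]]'; python3 - <<'E'
from h import *
plan([.484,.065,.082],-np.pi/2-.02)
for n in ["scene","top"]:
    c=bot.camera(n); cv2.imwrite(f"pics/{n}1.png",c["color"][:,:,::-1])
a=cv2.imread("pics/scene1.png")[130:260,210:340]
cv2.imwrite("pics/z3.png",cv2.resize(a,None,fx=4.5,fy=4.5,interpolation=cv2.INTER_CUBIC))
E
```

```text
clock: 1.4
eef_pos: [0.4849, 0.086, 0.1604]
tool_rot: [0.494, -0.506, 0.506, -0.494]
ft_force: [0.2, -0.2, -0.8]
grip_width: -0.0003
clock: 2.02
eef_pos: [0.4836, 0.0885, 0.1618]
tool_rot: [0.496, -0.504, 0.504, -0.496]
ft_force: [0.2, -0.0, 0.5]
grip_width: -0.0004
pos [0.4836 0.0885 0.1618] F [ 0.17 -0.01  0.47] t 2.025 w -0.0
d [0.94 3.19 0.03] rot [-0.01  0.02 -0.  ]
```

View pics/z3.png

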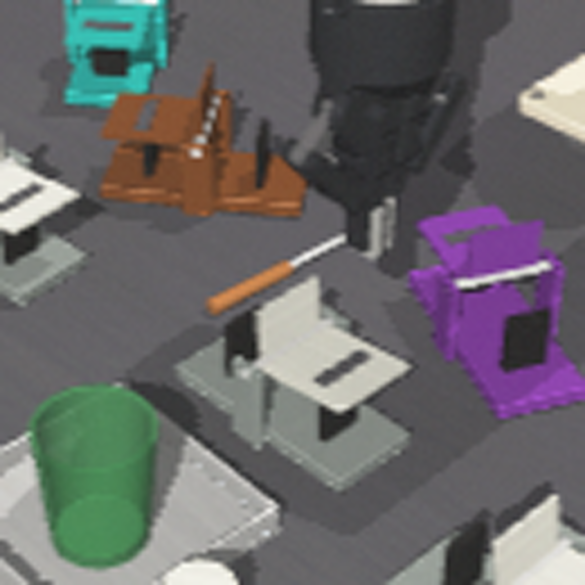

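View pics/top1.png

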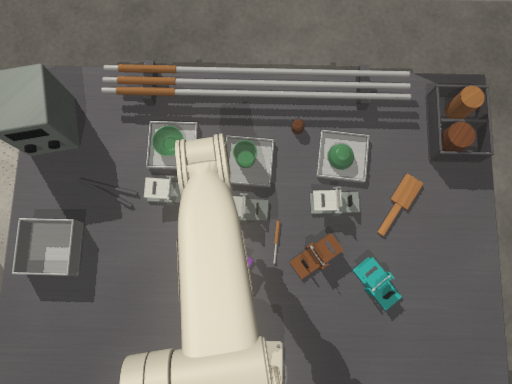

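```bash
python3 - <<'E'
from h import *
print((proj("scene",[[.4836,.0885,.1618]])-[210,130])*4.5)
E
```

```text
[[364.98161815 249.27322311]]
```

```bash
python3 -m handwheel '[[0.2,0.8,0,0,0,0],[0.4,1.6,0,0,0,0],[0.6,2.4,0,0,0,0],[0.8,3.0,0,0,0,0],[0.8,3.2,0,0,0,0]]'; python3 -m handwheel '[[0.3,0,0,0,0,0],[0.6,0,0,0,0,0],[0.8,0,0,0,0,0],[1.0,0,0,0,0,0],[1.2,0,0,0,0,0]]';  python3 - <<'E'
from h import *
plan([.484,.04,.082],-np.pi/2-.02)
c=bot.camera("scene"); cv2.imwrite("pics/s2.png",c["color"][:,:,::-1])
a=cv2.imread("pics/s2.png")[130:260,210:340]
cv2.imwrite("pics/z4.png",cv2.resize(a,None,fx=4.5,fy=4.5,interpolation=cv2.INTER_CUBIC))
E
```

```text
clock: 2.75
eef_pos: [0.4826, 0.0676, 0.0804]
tool_rot: [-0.496, 0.505, -0.504, 0.495]
ft_force: [0.6, 0.5, 0.8]
grip_width: -0.0003
clock: 3.38
eef_pos: [0.4829, 0.0376, 0.0815]
tool_rot: [0.495, -0.504, 0.505, -0.496]
ft_force: [0.0, 0.5, -0.6]
grip_width: -0.0002
pos [0.4829 0.0376 0.0815] F [ 0.03  0.47 -0.57] t 3.375 w -0.0
d [-0.1  -0.02  0.04] rot [-0.    0.01 -0.  ]
```

View pics/z4.png

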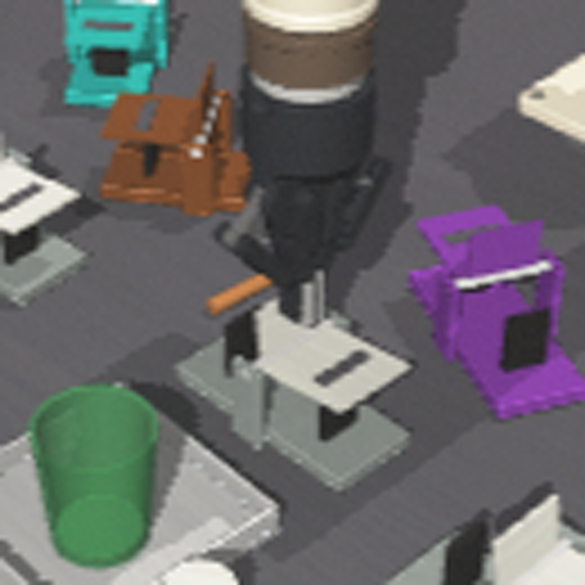

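```bash
python3 -m handwheel '[[0.2,0,0,0,0,0],[0.4,0,0,0,0,0],[0.6,0,0,0,0,0],[0.8,0,0,0,0,0],[1.0,0,0,0,0,0]]'; python3 -m handwheel '[[0.1,0.1,0,0,0,0],[0.2,0.2,0,0,0,0],[0.2,0.3,0,0,0,0],[0.2,0.4,0,0,0,0],[0.2,0.5,0,0,0,0]]';  python3 - <<'E'
from h import *
plan([.484,.008,.062],-np.pi/2-.02)
c=bot.camera("scene"); cv2.imwrite("pics/s3.png",c["color"][:,:,::-1])
a=cv2.imread("pics/s3.png")[130:260,210:340]
cv2.imwrite("pics/z5.png",cv2.resize(a,None,fx=4.5,fy=4.5,interpolation=cv2.INTER_CUBIC))
E
```

```text
clock: 4.05
eef_pos: [0.4824, 0.0125, 0.0814]
tool_rot: [0.495, -0.504, 0.505, -0.495]
ft_force: [-0.2, 1.5, 0.0]
grip_width: -0.0001
clock: 4.68
eef_pos: [0.4822, 0.0079, 0.0686]
tool_rot: [0.496, -0.504, 0.504, -0.495]
ft_force: [0.7, -0.1, 1.1]
grip_width: 0.0
pos [0.4822 0.0079 0.0686] F [ 0.66 -0.1   1.12] t 4.675 w 0.0
d [-0.    0.26  0.07] rot [0.   0.01 0.  ]
```

View pics/z5.png

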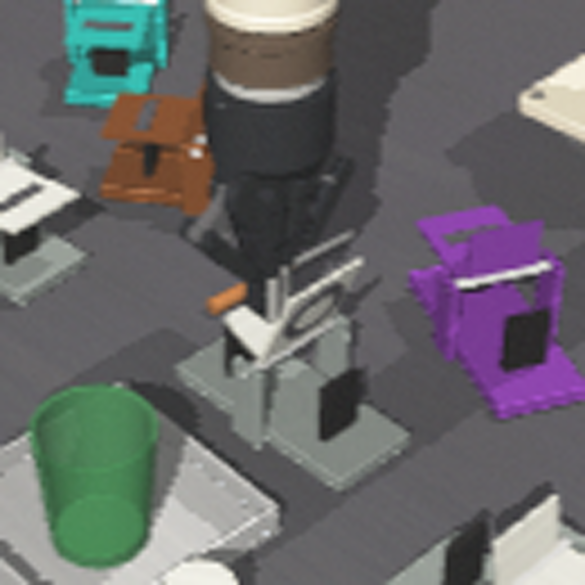

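```bash
python3 -m handwheel '[[0,0.1,0,0,0,0],[0,0.2,0,0,0,0],[0,0.25,0,0,0,0],[0,0.3,0,0,0,0],[0,0.3,0,0,0,0]]'; python3 -m handwheel '[[0,-0.8,0,0,0,0],[0,-2,0,0,0,0],[0,-3.2,0,0,0,0],[0,-4.2,0,0,0,0],[0,-4.6,0,0,0,0]]';  python3 - <<'E'
from h import *
plan([.484,.11,.18],-np.pi/2-.02)
c=bot.camera("scene"); cv2.imwrite("pics/s4.png",c["color"][:,:,::-1])
a=cv2.imread("pics/s4.png")[130:260,210:340]
cv2.imwrite("pics/z6.png",cv2.resize(a,None,fx=4.5,fy=4.5,interpolation=cv2.INTER_CUBIC))
E
```

```text
clock: 5.35
eef_pos: [0.4821, 0.008, 0.0611]
tool_rot: [-0.496, 0.505, -0.504, 0.495]
ft_force: [-0.5, -0.4, 1.0]
grip_width: 0.0
clock: 5.98
eef_pos: [0.483, 0.008, 0.1777]
tool_rot: [0.495, -0.504, 0.505, -0.496]
ft_force: [0.6, -0.3, 0.4]
grip_width: -0.0002
pos [0.483  0.008  0.1777] F [ 0.59 -0.31  0.38] t 5.975 w -0.0
d [-4.08 -0.09 -0.03] rot [-0.01  0.01 -0.  ]
```

View pics/z6.png

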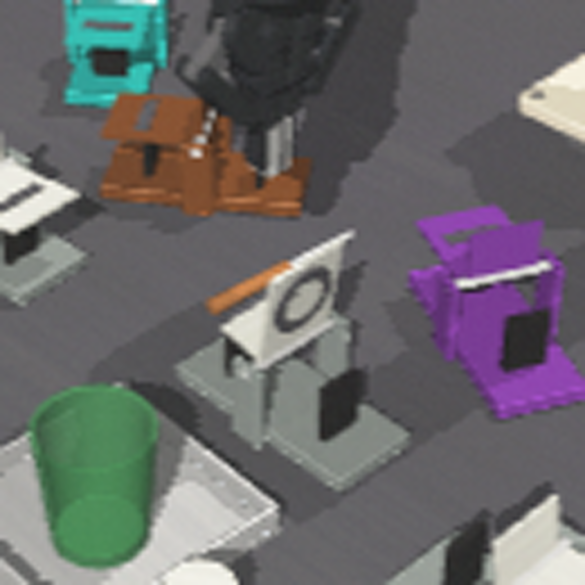

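The plate stands almost upright with the ring face toward the camera, and the stand hasn't moved. Next I go over to its +y side and push.

```bash
python3 -m handwheel '[[-0.8,0,0,0,0,0],[-1.8,0,0,0,0,0],[-2.6,0,0,0,0,0],[-3.1,0,0,0,0,0],[-3.2,0,0,0,0,0]]'; python3 -m handwheel '[[0,0.6,0,0,0,0],[0,1.4,0,0,0,0],[0,2.2,0,0,0,0],[0,2.8,0,0,0,0],[0,2.9,0,0,0,0]]';python3 -m handwheel '[[0.4,0,0,0,0,0],[0.8,0,0,0,0,0],[1.2,0,0,0,0,0],[1.6,0,0,0,0,0],[2.0,0,0,0,0,0]]';   python3 - <<'E'
from h import *
plan([.484,.01,.1],-np.pi/2-.02)
c=bot.camera("scene"); cv2.imwrite("pics/s5.png",c["color"][:,:,::-1])
a=cv2.imread("pics/s5.png")[130:260,210:340]
cv2.imwrite("pics/z7.png",cv2.resize(a,None,fx=4.5,fy=4.5,interpolation=cv2.INTER_CUBIC))
E
```

```text
clock: 6.65
eef_pos: [0.4833, 0.0883, 0.1756]
tool_rot: [-0.496, 0.504, -0.504, 0.495]
ft_force: [-0.3, -0.5, -0.0]
grip_width: 0.0002
clock: 7.28
eef_pos: [0.4825, 0.0872, 0.1022]
tool_rot: [-0.496, 0.505, -0.504, 0.494]
ft_force: [0.3, 0.6, 0.1]
grip_width: 0.0003
clock: 7.9
eef_pos: [0.4829, 0.0371, 0.1041]
tool_rot: [0.495, -0.504, 0.505, -0.496]
ft_force: [0.2, 0.1, 0.1]
grip_width: -0.0002
pos [0.4829 0.0371 0.1041] F [0.23 0.09 0.11] t 7.9 w -0.0
d [1.08 0.16 0.06] rot [-0.    0.01 -0.  ]
```

View pics/z7.png

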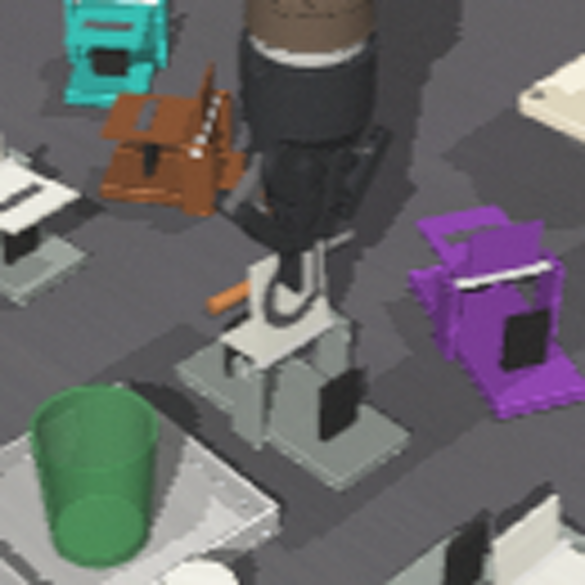

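```bash
python3 -m handwheel '[[0.3,0,0,0,0,0],[0.6,0,0,0,0,0],[0.9,0.1,0,0,0,0],[1.2,0.3,0,0,0,0],[1.4,0.5,0,0,0,0]]'; python3 -m handwheel '[[0.2,0.2,0,0,0,0],[0.4,0.4,0,0,0,0],[0.6,0.6,0,0,0,0],[0.7,0.8,0,0,0,0],[0.8,0.9,0,0,0,0]]';   python3 - <<'E'
from h import *
plan([.484,-.02,.058],-np.pi/2-.02)
c=bot.camera("scene"); cv2.imwrite("pics/s6.png",c["color"][:,:,::-1])
a=cv2.imread("pics/s6.png")[130:260,210:340]
cv2.imwrite("pics/z8.png",cv2.resize(a,None,fx=4.5,fy=4.5,interpolation=cv2.INTER_CUBIC))
E
```

```text
clock: 8.57
eef_pos: [0.4821, 0.0023, 0.0909]
tool_rot: [0.495, -0.505, 0.505, -0.495]
ft_force: [0.4, 1.6, 0.4]
grip_width: -0.0
clock: 9.2
eef_pos: [0.4816, -0.0173, 0.0684]
tool_rot: [-0.496, 0.505, -0.504, 0.495]
ft_force: [0.0, 0.1, 1.0]
grip_width: -0.0003
pos [ 0.4816 -0.0173  0.0684] F [0.01 0.08 1.04] t 9.2 w -0.0
d [0.11 0.42 0.1 ] rot [ 0.    0.01 -0.  ]
```

View pics/z8.png

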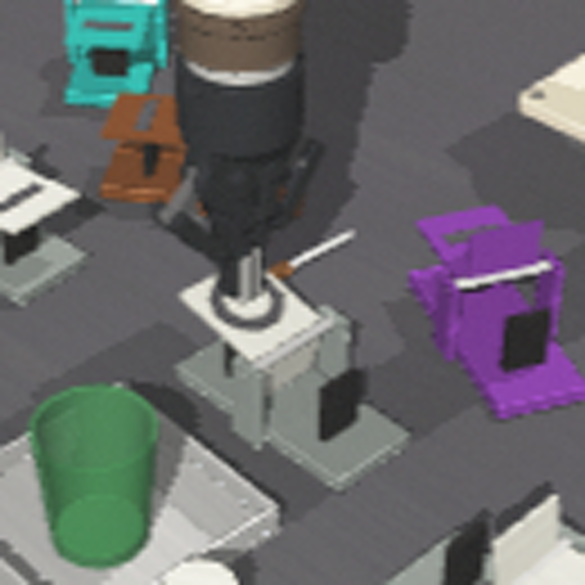

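```bash
python3 -m handwheel '[[0.1,0.1,0,0,0,0],[0.1,0.2,0,0,0,0],[0.1,0.3,0,0,0,0],[0.1,0.35,0,0,0,0],[0.1,0.4,0,0,0,0]]'; python3 -m handwheel '[[0,0.04,0,0,0,0],[0,0.08,0,0,0,0],[0,0.08,0,0,0,0],[0,0.08,0,0,0,0],[0,0.08,0,0,0,0]]'
```

```text
clock: 9.88
eef_pos: [0.4817, -0.0196, 0.0587]
tool_rot: [0.496, -0.504, 0.504, -0.495]
ft_force: [0.0, -0.2, 0.8]
grip_width: -0.0001
clock: 10.5
eef_pos: [0.4818, -0.0196, 0.0568]
tool_rot: [0.495, -0.504, 0.504, -0.496]
ft_force: [1.6, 0.0, -0.3]
grip_width: 0.0004
```

```bash
python3 -m handwheel '[[0,0.02,0,0,0,0],[0,0.04,0,0,0,0],[0,0.06,0,0,0,0],[0,0.06,0,0,0,0],[0,0.06,0,0,0,0]]'; python3 -m handwheel '[[0,0.02,0,0,0,0],[0,0.04,0,0,0,0],[0,0.06,0,0,0,0],[0,0.06,0,0,0,0],[0,0.06,0,0,0,0]]'
```

```text
clock: 11.12
eef_pos: [0.4819, -0.0196, 0.0563]
tool_rot: [0.495, -0.504, 0.505, -0.496]
ft_force: [-2.4, -0.4, 8.2]
grip_width: 0.0001
clock: 11.75
eef_pos: [0.482, -0.0196, 0.0561]
tool_rot: [0.495, -0.504, 0.505, -0.496]
ft_force: [-6.0, -0.4, 18.3]
grip_width: -0.0001
```

It's firmly on the stop at 18 N. Next: lift off, back away and check.

```bash
python3 -m handwheel '[[0,-0.2,0,0,0,0],[0,-1,0,0,0,0],[0,-2.4,0,0,0,0],[0,-4,0,0,0,0],[0,-5,0,0,0,0]]'; python3 -m handwheel '[[-1.5,0,0,0,0,0],[-3.5,0,0,0,0,0],[-5.5,0,0,0,0,0],[-7.5,0,0,0,0,0],[-9,0,0,0,0,0]]'; python3 -m handwheel '[[-1.5,0,1.5,0,0,0],[-3,0,3,0,0,0],[-4,0,4,0,0,0],[-5,0,5,0,0,0],[-5,0,5,0,0,0]]'; python3 - <<'E'
from h import *
for n in ["scene","top"]:
    c=bot.camera(n); cv2.imwrite(f"pics/{n}9.png",c["color"][:,:,::-1])
a=cv2.imread("pics/scene9.png")[130:260,210:340]
cv2.imwrite("pics/z9.png",cv2.resize(a,None,fx=4.5,fy=4.5,interpolation=cv2.INTER_CUBIC))
a=cv2.imread("pics/top9.png")[180:235,205:285]
cv2.imwrite("pics/z10.png",cv2.resize(a,None,fx=9,fy=9,interpolation=cv2.INTER_CUBIC))
for n in ["scene","top"]:
    d=cv2.absdiff(cv2.imread(f"pics/{n}0.png"),cv2.imread(f"pics/{n}9.png")).max(2)
    cv2.imwrite(f"pics/d{n}.png",d*2)
d1=cv2.imread("pics/dscene.png");d2=cv2.imread("pics/dtop.png");cv2.imwrite("pics/dd.png",cv2.resize(np.hstack([d1,d2]),(800,300)))
E
```

```text
clock: 12.38
eef_pos: [0.4825, -0.0196, 0.1806]
tool_rot: [0.495, -0.504, 0.505, -0.496]
ft_force: [-0.1, 0.3, 0.3]
grip_width: 0.0
clock: 13.0
eef_pos: [0.4856, 0.2073, 0.1785]
tool_rot: [-0.496, 0.504, -0.504, 0.496]
ft_force: [-0.7, -0.8, 0.3]
grip_width: -0.0003
clock: 13.62
eef_pos: [0.6138, 0.3296, 0.1762]
tool_rot: [-0.496, 0.504, -0.504, 0.495]
ft_force: [0.0, -0.4, 0.3]
grip_width: -0.0001
```

View pics/z9.png

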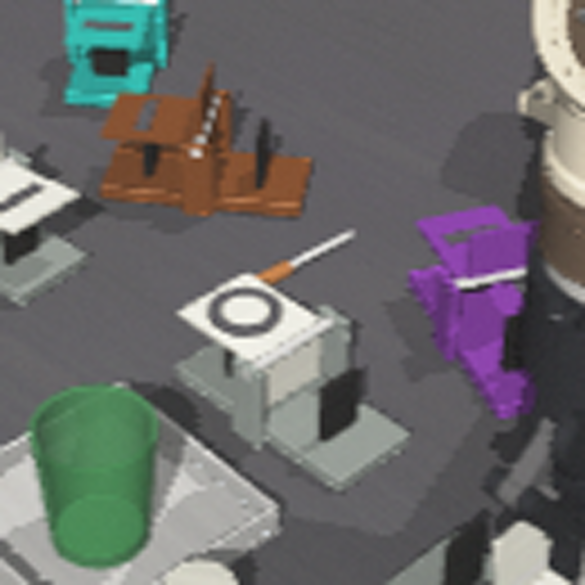

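View pics/z10.png

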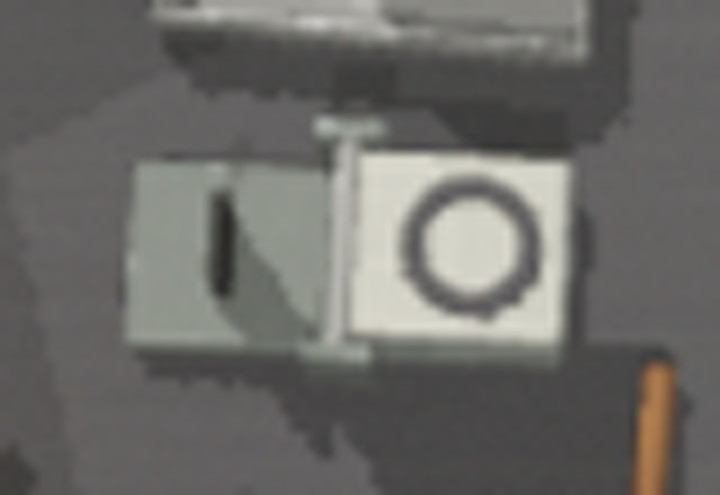

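View pics/dd.png

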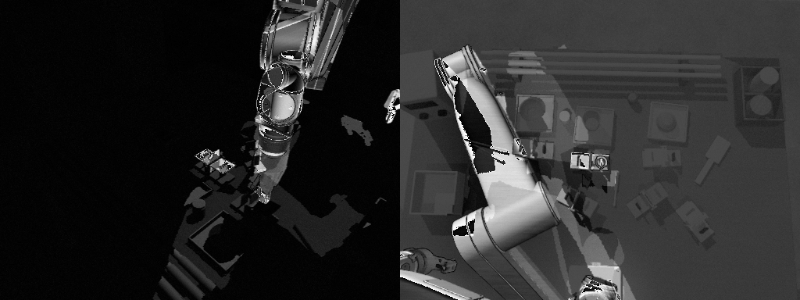

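View pics/top9.png

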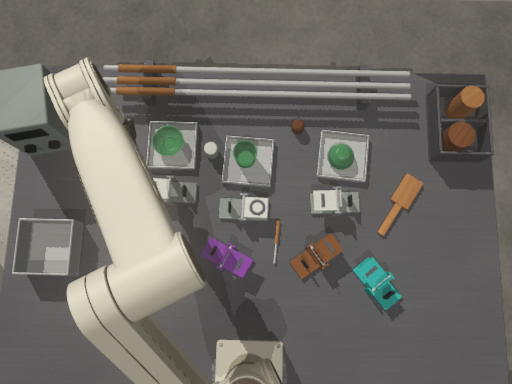

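The tumbler marker shows its ring face flat, with its cheeks at (350,128) and (338,352) as before. The arm still hides part of the left-hand marker, so I'll move clear and check that too.

```bash
python3 -m handwheel '[[-0.5,-0.5,-2,0,0,0],[-1,-1,-4,0,0,0],[-2,-2,-6,0,0,0],[-3,-2,-8,0,0,0],[-4,-2,-10,0,0,0]]'; python3 -m handwheel '[[0,0,0,0,0,0],[0,0,0,0,0,0],[0,0,0,0,0,0],[0,0,0,0,0,0],[0,0,0,0,0,0]]'; python3 - <<'E'
from h import *
c=bot.camera("scene")["color"][:,:,::-1]; t=bot.camera("top")["color"][:,:,::-1]
cv2.imwrite("pics/fin.png",cv2.resize(np.hstack([c,t])[:,100:900],(800,384)))
E
```

```text
clock: 14.35
eef_pos: [0.3631, 0.432, 0.2302]
tool_rot: [-0.495, 0.505, -0.505, 0.496]
ft_force: [-0.1, 1.1, 0.3]
grip_width: 0.0002
clock: 14.98
eef_pos: [0.3657, 0.432, 0.2286]
tool_rot: [0.495, -0.505, 0.505, -0.495]
ft_force: [0.4, 1.0, -0.8]
grip_width: 0.0002
```

View pics/fin.png

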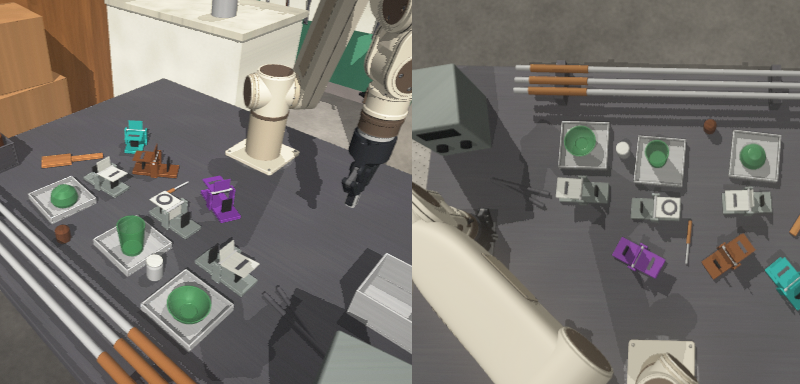

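The middle marker (scene about (170,205) in this picture) shows its ring. The other two still show bars, and everything else is where it was.

```bash
python3 -c "
from workcell import bot
print(bot.job_done())"
```

```text
the job is handed in; nothing more can be done
None
```

The tumbler's marker is flipped: its paddle lies flat on the other side, ring face up, and I handed the job in at about 15 s of the 51 s allowed.

I used the shut fingers throughout. I pushed the thumb tab over until the plate stood nearly upright, then pushed the plate over from its other side. Last, I pressed it down until the force rose to 18 N, with the fingertips at the height of a flat plate, so it was on its stop.

Last checks, all by eye in the pictures:
- **Stand:** its cheeks and base showed at the same pixels in the top view before and after, so it did not move visibly.
- **Other markers and bench:** the other two still show their bar faces. The glass, tin, plug, pick, tongs, wooden paddle and look-alikes look unmoved.
- **Robot:** it ended well clear, touching nothing.

No check failed. After the flip I mistook a tool direction and took the arm forward over the left trays at about 0.18 m height. The force readings there stayed at noise level, and the later pictures show nothing disturbed.

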